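# Hold a two-part plaster mould shut in its strapping jig

### The job

Stand the loose half of the plaster mould upright on the bed of the strapping jig and push it squarely, keys into hollows, against the sprung back half until the seam is shut and the pointer stands between the two pairs of bars on the gauge plate; do not drive the carriage to the end of its travel. Hold that push steady for two seconds and finish while still holding it, because I am about to put the band round. Leave the other things on the table where they are.

Things in the scene. Friction and masses are not known exactly. Their poses are not given: they have to be found in the camera images.
- front_half: Loose upright white plaster half mould, 40 (x) x 60 (y) x 66 mm (z), 0.4 kg; left or right of the jig. Origin: centre of underside. Mating face +x (away from robot within 50 deg): two cone keys, 12 mm wide at root, 8 at tip, 5 long, at y = +-16, z = 24 mm, and a pour notch 22 mm wide, 20 deep from the top, 10 into the thickness. Sides +-y flat.
- keys (a point): Point on the front half's mating face midway between its two keys: x = +20 mm, y = 0, z = 24 mm from the front half's origin. Seam shut: it lies at x = 0, y = 0, z = 24 mm from seat.
- back_half: Back half of the mould, 40 x 60 x 66 mm, fixed on the jig's sprung carriage. Origin: centre of the lower edge of its mating face (same as point seat); it reaches from there to x = +40 mm. The face looks to -x and has two round hollows 18 mm wide, 10 deep, that take the keys: 3 mm play each way.
- seat (a point): Centre of the lower edge of the back half's mating face, 10 mm above the table, level with the bed's top; moves with the carriage. +x is the push direction, z up. Seam shut: the front half's origin is at x = -20 mm, y = 0, z = 0 here, axes parallel to these.
- jig: Fixed strapping jig. Origin on the table under the resting seam, +x the push direction. Bed plate 10 mm thick, 90 wide, x = -110 (landing) to 180 mm. Behind the back half: steel plate to x = 52, spring, grey block x = 145-175, 60 high. White gauge plate, top 64 mm up, with two pairs of dark bars at x = 108 and 118 (70 high); the pointer runs between them, its tip at x = 100 unpushed.
- carriage (a joint): How far the back half is pushed back against the spring, m: 0 at rest, end of travel 0.030. Spring 1 N per mm, friction 0.4 N. Pointer tip at the first pair of bars at 0.008, at the second at 0.018 (8 and 18 N).
- dish_mould: Bystander: a round white plaster hump mould, 112 mm across, 58 mm high, loose; stands on the other side of the jig from the front half. Origin: centre of its underside.
- jar: Bystander: a jar 68 mm across, 95 mm high, with a white lid, loose. Origin: centre of its underside.
- band_roll: Bystander: a flat black roll of strapping band, a ring 100 mm outside, 72 mm inside, 22 mm high, loose. Origin: centre of its underside.
Things that resemble listed ones, but are neither listed nor needed, are in the scene too. Leave any green or purple look-alike of the front_half alone.

How it is judged:
By the outcome, as a careful person would: the job done as asked, in the order asked, and still so for the second after the job is handed in, while the arm keeps its last pose, push and grip.
It also fails if it takes over 40 s, if anything falls off the work surface, if the arm or the gripper's body presses on something with over 40 N, if the wrist force passes 120 N, or if a joint passes its speed limit or range.

### The arm

A 7-joint arm with a two-finger parallel gripper is mounted at the origin on the work surface. World frame = base frame: x ahead of the robot, y to its left, z up, the work surface at z = 0. Lengths are in mm, angles in degrees, forces in N, time in s.
With the tool pointing down it reaches from about 400 to 850 mm from the base axis. Payload 4.5 kg.
Tool frame: the origin (TCP) lies at the very end of the fingers, on their centre line; the grasp point (between the pads) lies 19 mm behind it; z points along the fingers, y is the line along which they close (so a half turn about z gives the same grasp; the last joint's range is limited). The gripper opens to 88 mm and grips with 3 to 60 N. Pads are 18 mm wide; open, the fingers measure 123 mm over their backs; the gripper's body (75 mm by 187 mm) begins 45 mm behind the grasp point.
Start: joints at [-69.74, 39.483, -11.15, 89.685, 9.013, 51.709, -12.324], TCP at [196.466, 593.342, 238.743] pointing down, gripper open.
Joint ranges: [-172.22, 172.22], [-26.19, 119.32], [-84.43, 86.54], [7.71, 146.69], [-57.33, 237.33], [2.42, 119.75], [-152.13, 152.13]. Speed limits (degrees/s): [147.25, 147.25, 180, 180, 180, 180, 180].

### API

Orientations are given as a 3x3 rotation matrix whose columns are the frame's x, y, z axes.
In Python, from bench import * gives the robot as it stands.
- The arm moves only by the tool apply_moves, never from a script. Its argument "plan" is a list of rows, each an object with "dp": the shift along the tool's x, y, z in mm, a list of three; "rotation": the turn, a rotation vector about the tool's x, y, z in degrees, a list of three; "fingers": the finger opening in mm, from 0 to 88.1. A call has exactly 10 rows; each row is the pose to reach, as a shift and turn from the pose commanded when the call began, along the tool's axes at that moment; what a row does not reach only later rows make up. A row lasts 1/12 s, in which the tool goes at most 41.7 mm and 7.16 degrees, less where a joint would pass 70% of its speed; a pose out of reach is approached as far as the arm can. A call with a gripper value outside its range is refused whole. The fingers move at their own pace and stop on an object; the grip force is fixed at half the most. Time passes only in rows, so rows that repeat a pose let the fingers close, or fill a call up. It gives the time, the measured TCP pose, the force, the opening and the grip force at its end, in the units of the state.
- sense(): the state, without advancing time (a new reading comes with each control period).
- get_image(name): name is "scene" or "top" or "wrist"; returns (picture, depth): 400x640x3 uint8, blue, green, red; 400x640 float32, mm along the optical axis (not along the pixel's ray), 0 where there is no reading.
- camera_params(name): a dict with "fx", "fy", "cx", "cy" (pixels), "world_from_camera" (4x4, takes a point from camera to world coordinates); the wrist camera has in their place "hand_eye" (4x4, takes a point from camera to tool coordinates, whose origin is the TCP and whose axes are the flange's). Camera axes: x right, y down, z forward; pixel columns grow to the right and rows downward; lengths in mm; the calibration is good to about 2 mm. A picture is of the moment at which its call begins: read the wrist's pose just before it. camera_params takes no time and is no camera call.
- close_job(): hands the job in; it is judged then, once.
The state is a dict: "clock": time; "joint_positions": joint angles; "joint_velocities": joint speeds; "effort": joint torques, N m; "position": TCP position; "tool_rot": TCP orientation; "wrist_force": force on the tool from outside, world axes, zero at the start; "moment": the same for the moment, N m; "opening": opening from 0.0 (shut) to 1.0 (fully open); "gripper_force": force on a finger pad.
Only numpy, scipy, OpenCV 4.12 (cv2) and the standard library are available. Lean on these libraries where they do the work, as an engineer would, in place of code of your own. Each camera call takes 0.05 s, during which the arm holds its last target. There are 200 camera calls.

## Working session

There is one attempt and no reset: what is moved stays moved. The work goes in short steps, Python scripts to look and compute and a tool call to move; the robot and the scene stay as the last step left them, time stands still between calls to the robot, and variables do not carry over. Pictures are saved under pics/ and viewed, at most 10 in all, crops included, and the job is handed in when it is done.

Besides the shell and the picture viewer there is one more tool, called after "Emit:" by a JSON object that holds its "api" and its "payload". apply_moves: Moves the arm, as the interface text tells. Its arguments: {"type":"object","properties":{"plan":{"type":"array"}},"required":["plan"]}

```bash
mkdir -p pics; ls
python3 - <<'E'
from bench import *
import cv2,numpy as np
s=sense();print(s['clock'],s['position'],s['tool_rot'],s['opening'])
for n in("top","scene"):
    im,d=get_image(n);cv2.imwrite(f"pics/{n}0.png",im);np.save(f"{n}0.npy",d)
    p=camera_params(n);print({k:np.round(v,2).tolist() for k,v in p.items()})
E
```

```text
pics
0.0 [196.34414659 592.6951567  237.91631881] [[-9.49324753e-01  3.14296561e-01 -4.30210999e-04]
 [ 3.14296822e-01  9.49323126e-01 -1.76356213e-03]
 [-1.45872262e-04 -1.80940713e-03 -9.99998352e-01]] 1.0002052643368826
{'fx': 387.8, 'fy': 387.8, 'cx': 318.04, 'cy': 204.2, 'world_from_camera': [[0.02, -0.99, 0.14, 434.99], [-1.0, -0.02, -0.02, 12.75], [0.02, -0.14, -0.99, 950.4], [0.0, 0.0, 0.0, 1.0]]}
{'fx': 366.4, 'fy': 366.4, 'cx': 319.18, 'cy': 207.34, 'world_from_camera': [[-0.35, 0.59, -0.73, 1098.83], [0.94, 0.21, -0.29, 201.92], [-0.02, -0.78, -0.62, 482.36], [0.0, 0.0, 0.0, 1.0]]}
```

View pics/top0.png

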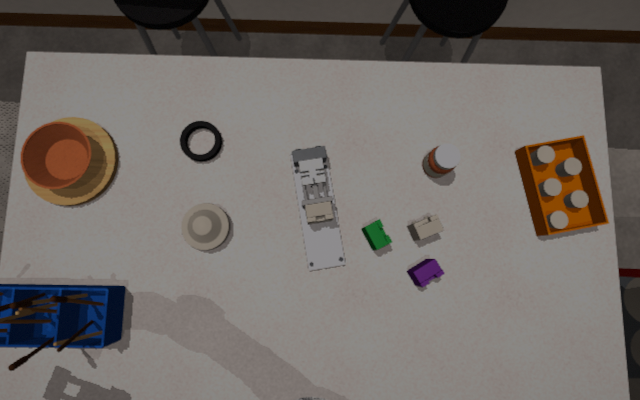

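View pics/scene0.png

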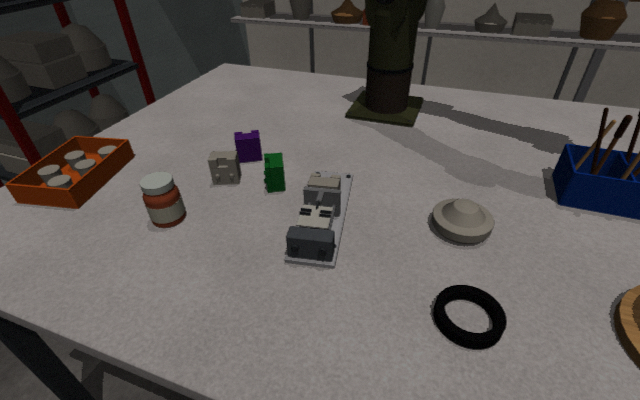

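The top view shows the white front half at (427,228), with the green look-alike at (377,235) and the purple one at (426,272). The jig runs from (327,265) to (310,150), with the back half at (319,212). The scene view shows the keys facing the camera, away from the robot.

```bash
cat > h.py <<'E'
from bench import *
import cv2,numpy as np
def cloud(d,p,T):
    v,u=np.mgrid[0:400,0:640]
    c=np.stack([(u-p['cx'])/p['fx']*d,(v-p['cy'])/p['fy']*d,d],-1)
    return c@T[:3,:3].T+T[:3,3]
def rect(pts):
    (c,s,a)=cv2.minAreaRect(pts.astype(np.float32)); return np.round(c,1),np.round(s,1),round(a,1)
def wristT():
    s=sense();T=np.eye(4);T[:3,:3]=s['tool_rot'];T[:3,3]=s['position']
    return T@camera_params('wrist')['hand_eye']
E
python3 - <<'E'
from h import *
for n in('top','scene'):
    d=np.load(n+'0.npy');p=camera_params(n);P=cloud(d,p,p['world_from_camera'])
    im=cv2.imread(f'pics/{n}0.png')
    print(n,'table z',np.median(P[150:160,250:280,2]) if n=='top' else np.median(P[270:280,370:400,2]))
    ok=(d>0)
    for z0,z1 in((58,72),(72,90),(5,16)):
        m=(ok&(P[...,2]>z0)&(P[...,2]<z1)&(P[...,0]>300)&(P[...,0]<750)&(abs(P[...,1]+100)<250)).astype(np.uint8)
        k,l,st,_=cv2.connectedComponentsWithStats(m)
        for i in range(1,k):
            if st[i,4]>60:
                q=P[l==i];print(z0,st[i,4],st[i,:4],rect(q[:,:2]),np.round(np.median(q[:,2]),1),np.round(im[l==i].mean(0)))
p=camera_params('wrist');print(np.round(p['hand_eye'],3),p['fx'],p['cx'],p['cy'])
E
```

```text
top table z 1.2657350591697991
58 958 [292 146  35  40] (array([648.6,  11.8]), array([87.3, 79.8]), 11.0) 63.7 [110. 110. 111.]
58 142 [429 146  27  28] (array([ 663.6, -289.7]), array([66.9, 43.8]), 36.7) 67.2 [29. 44. 80.]
58 103 [311 185  18  19] (array([578.2,  -9.6]), array([37.4, 42.6]), 84.0) 70.6 [102. 104. 108.]
58 432 [413 214  31  26] (array([ 509.3, -260.2]), array([40. , 61.5]), 23.0) 66.6 [108. 119. 127.]
58 425 [365 220  28  30] (array([ 490.1, -143.7]), array([59.7, 40.3]), 28.6) 66.6 [43. 97. 28.]
58 454 [413 259  32  29] (array([ 405.4, -258.1]), array([40.9, 60. ]), 31.7) 66.3 [97. 36. 79.]
72 75 [432 150  20  22] (array([ 658.6, -284.4]), array([59.2, 26.3]), 41.0) 76.0 [41. 50. 69.]
72 475 [302 196  32  27] (array([544.8,  -5.4]), array([51.4, 69.2]), 10.2) 76.6 [108. 117. 125.]
5 2371 [291 155  55 116] (array([552.7,  -4.7]), array([287. ,  92.6]), 9.8) 10.9 [130. 129. 131.]
5 82 [317 183   8  15] (array([600.2, -11.8]), array([36.2, 13.3]), 9.8) 10.9 [100. 100. 103.]
5 87 [306 185   9  15] (array([595.2,  14.4]), array([35.9, 15. ]), 10.7) 11.3 [101. 102. 105.
[... 709 characters left out ...]
2. 68.]
5 93 [239 155  24   8] (array([ 421.4, -245.3]), array([ 6.7, 57.2]), 32.7) 9.8 [43. 13. 32.]
5 1097 [285 171  68  97] (array([554.7,  -2.9]), array([291.3,  89.6]), 10.2) 10.4 [105. 105. 106.]
5 123 [212 172  29  12] (array([ 523.3, -247.6]), array([25.5, 65.6]), 46.7) 10.5 [52. 57. 60.]
5 74 [267 185  19   7] (array([ 516. , -128.2]), array([ 5.9, 39.9]), 30.0) 11.0 [19. 42. 14.]
5 143 [152 210  34  17] (array([ 684.4, -280.8]), array([29.4, 65.7]), 51.8) 10.4 [21. 30. 54.]
[[  -0.      -0.961   -0.276   71.427]
 [   1.      -0.      -0.       0.974]
 [   0.      -0.276    0.961 -145.85 ]
 [   0.       0.       0.       1.   ]] 287.3163086710943 322.8734269359807 200.15967455108608
```

Emit:
{"api": "apply_moves", "payload": {"plan": [{"dp": [-31,-20,0],"rotation": [0,0,7],"fingers": 88},{"dp": [-63,-41,0],"rotation": [0,0,14],"fingers": 88},{"dp": [-94,-61,0],"rotation": [0,0,21],"fingers": 88},{"dp": [-126,-82,0],"rotation": [0,0,28],"fingers": 88},{"dp": [-157,-102,0],"rotation": [0,0,35],"fingers": 88},{"dp": [-188,-123,0],"rotation": [0,0,42],"fingers": 88},{"dp": [-220,-143,0],"rotation": [0,0,49],"fingers": 88},{"dp": [-251,-164,0],"rotation": [0,0,56],"fingers": 88},{"dp": [-283,-184,0],"rotation": [0,0,63],"fingers": 88},{"dp": [-314,-205,0],"rotation": [0,0,70],"fingers": 88}]}}

```text
clock: 0.93
position: [430.9, 298.4, 238.6]
tool_rot: [[-0.023, 1.0, -0.0], [1.0, 0.023, -0.0], [-0.0, -0.0, -1.0]]
wrist_force: [0.2, 0.9, -1.1]
opening: 1.0
gripper_force: 0.0
```

Emit:
{"api": "apply_moves", "payload": {"plan": [{"dp": [-38,6,0],"rotation": [0,0,7],"fingers": 88},{"dp": [-76,12,0],"rotation": [0,0,14],"fingers": 88},{"dp": [-114,18,0],"rotation": [0,0,21],"fingers": 88},{"dp": [-152,24,0],"rotation": [0,0,28],"fingers": 88},{"dp": [-190,30,0],"rotation": [0,0,35],"fingers": 88},{"dp": [-228,36,0],"rotation": [0,0,42],"fingers": 88},{"dp": [-266,42,0],"rotation": [0,0,49],"fingers": 88},{"dp": [-304,48,0],"rotation": [0,0,56],"fingers": 88},{"dp": [-342,54,0],"rotation": [0,0,63],"fingers": 88},{"dp": [-380,60,0],"rotation": [0,0,69],"fingers": 88}]}}

```text
clock: 1.77
position: [501.0, -79.7, 238.6]
tool_rot: [[0.925, 0.38, -0.0], [0.38, -0.925, 0.0], [-0.0, -0.001, -1.0]]
wrist_force: [1.3, -0.1, -0.4]
opening: 0.996
gripper_force: 0.0
```

Run:
```python
from h import *
T=wristT();im,d=get_image('wrist');cv2.imwrite('pics/w1.png',im)
s=sense();print(s['clock'],s['position'],s['joint_positions'],np.round(s['tool_rot'],4).tolist())
P=cloud(d,camera_params('wrist'),T);ok=d>0
for z0,z1 in((58,70),(72,82),(5,16)):
    m=(ok&(P[...,2]>z0)&(P[...,2]<z1)).astype(np.uint8)
    k,l,st,_=cv2.connectedComponentsWithStats(m)
    for i in range(1,k):
        if st[i,4]>150:
            q=P[l==i];print(z0,st[i,:],rect(q[:,:2]),np.round(np.median(q[:,2]),1),np.round(im[l==i].mean(0)))
```

```text
1.8167 [502.37655139 -89.63410526 239.46084815] [-10.57278753  32.79589156  24.51881673 110.60214416 -19.62754636
  40.40283313 -42.98654293] [[0.9305, 0.3662, 0.0037], [0.3662, -0.9305, -0.008], [0.0005, 0.0088, -1.0]]
58 [ 259    0   78   89 3461] (array([625. ,   9.8]), array([62.8, 98.4]), 89.0) 64.1 [152. 150. 147.]
58 [537  82  54  65 807] (array([ 665.7, -284.8]), array([66.5, 41.9]), 21.4) 65.4 [36. 52. 88.]
58 [ 351  184   38   53 1592] (array([ 490.1, -142.7]), array([60.3, 40.2]), 28.8) 65.9 [ 64. 105.  55.]
58 [ 437  215   57   33 1590] (array([ 509.7, -258.7]), array([39.6, 60.8]), 22.5) 65.9 [127. 136. 139.]
72 [550  86  31  58 384] (array([ 663.1, -281.2]), array([57. , 24.1]), 24.8) 74.5 [36. 49. 77.]
72 [ 242  100   63   51 2080] (array([539.7,  -6.3]), array([40.9, 60.3]), 10.3) 75.9 [129. 137. 140.]
5 [251   0  14  90 474] (array([613.2,  47.4]), array([95.7, 10.8]), 10.6) 9.8 [160. 159. 156.]
5 [ 234    0  109  226 7012] (array([548.3,  -4.6]), array([278.1,  90.2]), 10.3) 10.0 [133. 133. 132.]
5 [ 85  28  22  82 169] (array([511.7, 218. ]), array([90.6, 24.5]), 9.5) 14.2 [52. 56. 57.]
5 [266  55  17  38 324] (array([590. ,  22.2]), array([41.1, 13.8]), 9.1) 9.9 [113. 113. 113.]
5 [284  61  23  39 495] (array([594.9,  -4.5]), array([41.3, 20.1]), 8.0) 10.0 [107. 107. 107.]
5 [507  88  28  54 251] (array([ 662.9, -277.3]), array([64.1, 24.2]), 20.7) 10.3 [41. 50. 68.]
```

View pics/w1.png

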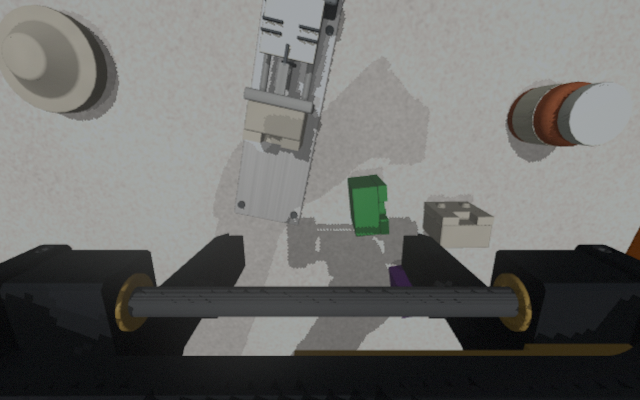

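Block at (509.8, -259), yaw 22.7°, keys facing forward. All three views agree.

Emit:
{"api": "apply_moves", "payload": {"plan": [{"dp": [-9,25,0],"rotation": [0,0,0],"fingers": 88},{"dp": [-21,59,10],"rotation": [0,0,0],"fingers": 88},{"dp": [-34,93,30],"rotation": [0,0,0],"fingers": 88},{"dp": [-46,127,55],"rotation": [0,0,0],"fingers": 88},{"dp": [-55,152,80],"rotation": [0,0,0],"fingers": 88},{"dp": [-60,164,105],"rotation": [0,0,0],"fingers": 88},{"dp": [-62,169,120],"rotation": [0,0,0],"fingers": 88},{"dp": [-62,170,130],"rotation": [0,0,0],"fingers": 88},{"dp": [-62,170,130],"rotation": [0,0,0],"fingers": 88},{"dp": [-62,170,130],"rotation": [0,0,0],"fingers": 88}]}}

```text
clock: 2.65
position: [509.7, -257.7, 108.6]
tool_rot: [[0.922, 0.387, -0.001], [0.387, -0.922, 0.001], [-0.0, -0.001, -1.0]]
wrist_force: [0.2, -0.1, 0.8]
opening: 0.996
gripper_force: 0.0
```

Run:
```python
from h import *
T=wristT();im,d=get_image('wrist')
s=sense();print(s['clock'],s['position'],s['wrist_force'],np.round(s['tool_rot'],4).tolist())
P=cloud(d,camera_params('wrist'),T);ok=d>0
m=(ok&(P[...,2]>58)&(P[...,2]<70)).astype(np.uint8)
k,l,st,_=cv2.connectedComponentsWithStats(m)
for i in range(1,k):
    if st[i,4]>150:
        q=P[l==i];print(st[i,:],rect(q[:,:2]),np.round(np.median(q[:,2]),1),np.round(im[l==i].mean(0)))
```

```text
2.7 [ 510.20723311 -257.78730912  109.27408304] [ 0.63472684 -0.4863263   0.3998485 ] [[0.9221, 0.3871, 0.0008], [0.3871, -0.9221, 0.0005], [0.0009, -0.0001, -1.0]]
[  0   0  21  73 968] (array([545.9, -35.8]), array([42.3,  8.7]), 3.2) 61.6 [53. 57. 58.]
[ 435    0   94   72 1492] (array([ 648.3, -295.4]), array([62.4, 22.5]), 84.3) 65.8 [36. 50. 82.]
[ 117  138   84   92 5044] (array([ 490.2, -143.3]), array([60.2, 41. ]), 28.7) 65.7 [ 62. 106.  52.]
[ 283  194   88   57 4297] (array([ 509.7, -259.4]), array([40.2, 60.1]), 23.1) 65.9 [126. 134. 137.]
[ 232  317   83   39 2655] (array([ 405.9, -257.4]), array([40.6, 60.5]), 30.4) 65.8 [113.  50.  90.]
```

Emit:
{"api": "apply_moves", "payload": {"plan": [{"dp": [0,1,10],"rotation": [0,0,0],"fingers": 88},{"dp": [0,1.5,28],"rotation": [0,0,0],"fingers": 88},{"dp": [0,1.5,46],"rotation": [0,0,0],"fingers": 88},{"dp": [0,1.5,64],"rotation": [0,0,0],"fingers": 88},{"dp": [0,1.5,80],"rotation": [0,0,0],"fingers": 88},{"dp": [0,1.5,90],"rotation": [0,0,0],"fingers": 88},{"dp": [0,1.5,95],"rotation": [0,0,0],"fingers": 88},{"dp": [0,1.5,95],"rotation": [0,0,0],"fingers": 70},{"dp": [0,1.5,95],"rotation": [0,0,0],"fingers": 50},{"dp": [0,1.5,95],"rotation": [0,0,0],"fingers": 50}]}}

```text
clock: 3.53
position: [510.8, -260.5, 14.6]
tool_rot: [[0.923, 0.386, 0.001], [0.386, -0.923, -0.001], [0.001, 0.001, -1.0]]
wrist_force: [-0.4, -0.7, 0.5]
opening: 0.795
gripper_force: 0.0
```

Emit:
{"api": "apply_moves", "payload": {"plan": [{"dp": [0,0,0],"rotation": [0,0,0],"fingers": 50},{"dp": [0,0,0],"rotation": [0,0,0],"fingers": 50},{"dp": [0,0,0],"rotation": [0,0,0],"fingers": 50},{"dp": [0,0,0],"rotation": [0,0,0],"fingers": 50},{"dp": [0,0,-5],"rotation": [0,0,0],"fingers": 50},{"dp": [0,0,-20],"rotation": [0,0,0],"fingers": 50},{"dp": [0,0,-45],"rotation": [0,0,0],"fingers": 50},{"dp": [0,0,-70],"rotation": [0,0,0],"fingers": 50},{"dp": [0,0,-88],"rotation": [0,0,0],"fingers": 50},{"dp": [0,0,-95],"rotation": [0,0,0],"fingers": 50}]}}

```text
clock: 4.37
position: [510.9, -260.7, 110.9]
tool_rot: [[0.923, 0.385, 0.003], [0.385, -0.923, -0.001], [0.002, 0.002, -1.0]]
wrist_force: [0.1, -0.1, -3.2]
opening: 0.678
gripper_force: 30.0
```

Emit:
{"api": "apply_moves", "payload": {"plan": [{"dp": [1,-10,-8],"rotation": [0,0,0.6],"fingers": 50},{"dp": [4,-35,-14],"rotation": [0,0,2],"fingers": 50},{"dp": [8,-70,-14],"rotation": [0,0,4],"fingers": 50},{"dp": [12,-107,-14],"rotation": [0,0,6],"fingers": 50},{"dp": [16,-144,-14],"rotation": [0,0,8],"fingers": 50},{"dp": [20,-180,-14],"rotation": [0,0,10],"fingers": 50},{"dp": [24,-212,-14],"rotation": [0,0,11.5],"fingers": 50},{"dp": [26,-234,-14],"rotation": [0,0,12.4],"fingers": 50},{"dp": [27,-244,-14],"rotation": [0,0,12.4],"fingers": 50},{"dp": [27.3,-244.4,-14],"rotation": [0,0,12.4],"fingers": 50}]}}

```text
clock: 5.2
position: [439.3, -21.2, 122.1]
tool_rot: [[0.983, 0.183, -0.003], [0.183, -0.983, 0.002], [-0.003, -0.002, -1.0]]
wrist_force: [-0.5, -0.2, -3.9]
opening: 0.679
gripper_force: 30.0
```

Emit:
{"api": "apply_moves", "payload": {"plan": [{"dp": [0,0,10],"rotation": [0,0,0],"fingers": 50},{"dp": [0,0,25],"rotation": [0,0,0],"fingers": 50},{"dp": [0,0,45],"rotation": [0,0,0],"fingers": 50},{"dp": [0,0,60],"rotation": [0,0,0],"fingers": 50},{"dp": [0,0,68],"rotation": [0,0,0],"fingers": 50},{"dp": [0,0,70],"rotation": [0,0,0],"fingers": 50},{"dp": [0,0,70],"rotation": [0,0,0],"fingers": 50},{"dp": [0,0,70],"rotation": [0,0,0],"fingers": 50},{"dp": [0,0,70],"rotation": [0,0,0],"fingers": 50},{"dp": [0,0,70],"rotation": [0,0,0],"fingers": 50}]}}

```text
clock: 6.03
position: [441.6, -24.3, 53.4]
tool_rot: [[0.984, 0.179, 0.001], [0.179, -0.984, -0.0], [0.001, 0.001, -1.0]]
wrist_force: [0.1, 0.0, -3.7]
opening: 0.679
gripper_force: 30.0
```

```bash
cat > meas.py <<'E'
from h import *
import sys
ims=[]
for _ in range(2):
    T=wristT();im,d=get_image('wrist')
cv2.imwrite(f'pics/{sys.argv[1]}.png',im)
s=sense();print(round(s['clock'],2),np.round(s['position'],1),np.round(s['wrist_force'],1),'tilt',np.round(s['tool_rot'][:2,2],4),'yaw',np.degrees(np.arctan2(s['tool_rot'][1,0],s['tool_rot'][0,0])),s['opening'])
P=cloud(d,camera_params('wrist'),T);ok=d>0
np.savez('w.npz',P=P,d=d,im=im)
for z0,z1 in((58,68),(72,82),(82,125),(5,16)):
    m=(ok&(P[...,2]>z0)&(P[...,2]<z1)).astype(np.uint8)
    k,l,st,_=cv2.connectedComponentsWithStats(m)
    for i in range(1,k):
        if st[i,4]>400:
            q=P[l==i];print(z0,st[i,:],rect(q[:,:2]),np.round(np.median(q[:,2]),1),np.round(im[l==i].mean(0)))
E
python3 meas.py w2
```

```text
6.13 [441.5 -24.1  53.2] [ 0.1  0.  -2.9] tilt [ 0.0011 -0.0002] yaw 10.296567442929774 0.6750722876814202
58 [ 521  139  106  131 9250] (array([ 490.3, -142.6]), array([60.8, 42.3]), 28.6) 65.8 [ 58. 116.  42.]
58 [ 261  213  123   17 1065] (array([462.5, -19. ]), array([ 6.2, 60.2]), 10.7) 65.0 [106. 113. 115.]
72 [  247     0   159    97 13390] (array([536.6,  -7. ]), array([34.5, 60.7]), 10.5) 75.9 [139. 148. 151.]
72 [ 255  231  135   11 1106] (array([460. , -19.4]), array([ 1.4, 60. ]), 10.6) 77.3 [89. 96. 97.]
82 [  111   239   424    48 10100] (array([461. , -19.7]), array([ 29.1, 122.6]), 10.2) 98.4 [76. 81. 82.]
82 [ 24 245  54  42 952] (array([456.8,  59.8]), array([13.6,  8.7]), 40.2) 121.8 [45. 45. 44.]
82 [568 245  53  42 932] (array([484.8, -95. ]), array([ 8.1, 13.5]), 72.3) 121.8 [21. 20. 17.]
82 [ 200  317  246   39 6757] (array([438. , -23.5]), array([31.7, 76.2]), 10.3) 104.9 [69. 74. 75.]
5 [  253    97   144   138 14817] (array([478.1, -17.5]), array([92.7, 90.5]), 10.2) 9.9 [152. 152. 152.]
5 [470 134  71 102 916] (array([ 491.9, -126.6]), array([33.1, 71. ]), 84.8) 10.8 [40. 63. 35.]
```

View pics/w2.png

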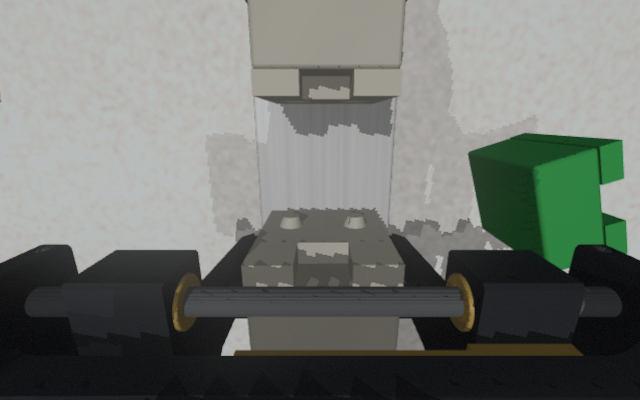

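Back half, bed and held block line up to about 1 mm and 0.3°. In the picture the hollows' face is at row ~97 and the keys are at (290,222) and (355,222). I'll shift 1 mm sideways and lower.

Emit:
{"api": "apply_moves", "payload": {"plan": [{"dp": [0,0.5,5],"rotation": [0,0,0],"fingers": 50},{"dp": [0,1,12],"rotation": [0,0,0],"fingers": 50},{"dp": [0,1,18],"rotation": [0,0,0],"fingers": 50},{"dp": [0,1,22],"rotation": [0,0,0],"fingers": 50},{"dp": [0,1,25],"rotation": [0,0,0],"fingers": 50},{"dp": [0,1,27],"rotation": [0,0,0],"fingers": 50},{"dp": [0,1,28],"rotation": [0,0,0],"fingers": 50},{"dp": [0,1,28.5],"rotation": [0,0,0],"fingers": 50},{"dp": [0,1,28.5],"rotation": [0,0,0],"fingers": 50},{"dp": [0,1,28.5],"rotation": [0,0,0],"fingers": 50}]}}

```text
clock: 6.97
position: [445.6, -25.4, 27.8]
tool_rot: [[0.984, 0.178, -0.008], [0.178, -0.984, 0.0], [-0.008, -0.002, -1.0]]
wrist_force: [-0.0, 0.8, -2.8]
opening: 0.678
gripper_force: 30.0
```

```bash
python3 meas.py w3
```

```text
7.07 [445.5 -25.4  27.8] [-0.1  0.3 -4.1] tilt [-0.0079  0.0006] yaw 10.258935146262194 0.6802927300032583
58 [239  73 140  33 494] (array([524.1,  -5. ]), array([10.3, 51.9]), 10.3) 62.7 [70. 75. 76.]
58 [ 557  159   83  115 6269] (array([ 495.7, -134.5]), array([44.3, 32.9]), 28.8) 65.6 [ 54. 110.  39.]
58 [ 248  241  150   35 2613] (array([459.5, -21.7]), array([11.6, 60.2]), 10.5) 60.3 [ 94. 101. 103.]
72 [  220     0   201   104 17831] (array([534.2,  -7.4]), array([29.3, 60.6]), 10.3) 75.8 [139. 148. 151.]
72 [ 202  255  242   32 4328] (array([458.6, -21.8]), array([14.3, 94.1]), 10.3) 78.4 [79. 84. 86.]
72 [ 224  317  183   33 5064] (array([434.5, -24.7]), array([18.5, 72.6]), 9.4) 79.3 [84. 90. 93.]
82 [    0   245   640   118 51661] (array([457.4, -22.5]), array([ 47.3, 172.1]), 10.2) 109.6 [38. 39. 38.]
5 [  239   105   165   131 16848] (array([483.9, -16.6]), array([76.1, 90.4]), 10.5) 9.9 [149. 150. 150.]
5 [ 487  142   84  108 1306] (array([ 493. , -126.2]), array([33. , 70.3]), 83.6) 10.6 [35. 61. 30.]
```

Too close in for the arm at this height: the reach limit pushed it 4 mm out with a slight tilt. I'll move forward, staying clear of the bed.

Emit:
{"api": "apply_moves", "payload": {"plan": [{"dp": [4,0,0],"rotation": [0,0,0],"fingers": 50},{"dp": [8,0,0],"rotation": [0,0,0],"fingers": 50},{"dp": [12,0,0],"rotation": [0,0,0],"fingers": 50},{"dp": [16,0,0],"rotation": [0,0,0],"fingers": 50},{"dp": [20,0,0],"rotation": [0,0,0],"fingers": 50},{"dp": [24,0,0],"rotation": [0,0,0],"fingers": 50},{"dp": [27,0,0],"rotation": [0,0,0],"fingers": 50},{"dp": [29,0,0],"rotation": [0,0,0],"fingers": 50},{"dp": [30,0,0],"rotation": [0,0,0],"fingers": 50},{"dp": [30,0,0],"rotation": [0,0,0],"fingers": 50}]}}

```text
clock: 7.9
position: [475.2, -20.0, 27.4]
tool_rot: [[0.984, 0.179, -0.008], [0.179, -0.984, 0.0], [-0.008, -0.002, -1.0]]
wrist_force: [-1.0, 0.7, -3.0]
opening: 0.678
gripper_force: 30.0
```

```bash
python3 meas.py w4
python3 - <<'E'
from h import *
for _ in range(4):
    get_image('wrist'); s=sense(); print(np.round(s['position'],2),np.round(s['wrist_force'],1),np.round(s['tool_rot'][:,2],4))
E
```

```text
8.0 [474.8 -20.1  27.4] [-0.2 -0.2 -3.4] tilt [-0.0084  0.0005] yaw 10.272321429385775 0.6792386123334411
58 [ 542  224   98   50 1629] (array([ 512.5, -129.8]), array([12.1, 40. ]), 25.0) 63.5 [36. 76. 25.]
58 [ 247  241  151   35 2548] (array([488.9, -16.2]), array([11.9, 60.6]), 10.3) 60.4 [ 91.  97. 100.]
72 [  226    69   189   125 20409] (array([539.6,  -6.4]), array([40.7, 60.4]), 10.2) 75.9 [138. 147. 150.]
72 [ 202  256  242   31 4151] (array([488.1, -16.5]), array([14. , 93.5]), 10.4) 78.1 [78. 83. 85.]
72 [ 244  317  156   33 4905] (array([464.3, -20.3]), array([17.2, 64.3]), 10.5) 78.9 [83. 90. 92.]
82 [    0   245   640   118 52635] (array([486.5, -17. ]), array([ 47.7, 172.8]), 10.3) 109.3 [36. 37. 37.]
5 [231   0  23  32 665] (array([585.3,  42.2]), array([14.6, 11.1]), 11.8) 9.9 [161. 162. 161.]
5 [ 272    0   33   32 1018] (array([589.4,  19.4]), array([14.2, 16. ]), 10.8) 10.0 [118. 118. 118.]
5 [ 336    0   34   32 1064] (array([595.2, -12.2]), array([14.5, 16.8]), 10.2) 9.9 [121. 121. 121.]
5 [389   0  23  32 693] (array([599.2, -35.4]), array([14.3, 11.5]), 9.0) 9.9 [148. 148. 148.]
5 [ 246  182  152   54 4086] (array([492.8, -14.9]), array([33.9, 90.6]), 10.6) 10.0 [144. 146. 146.]
5 [480 192  79  58 912] (array([ 510.3, -125.6]), array([21.8, 47.7]), 60.5) 10.6 [37. 64. 32.]
[474.77 -20.09  27.46] [ 0.2 -0.3 -3.5] [-8.4e-03  6.0e-04 -1.0e+00]
[474.74 -20.1   27.47] [-0.3 -0.2 -3.5] [-8.4e-03  6.0e-04 -1.0e+00]
[474.77 -20.12  27.48] [-0.4 -0.2 -3. ] [-8.4e-03  6.0e-04 -1.0e+00]
[474.86 -20.11  27.49] [ 0.  -0.6 -3.7] [-8.2e-03  6.0e-04 -1.0e+00]
```

View pics/w4.png

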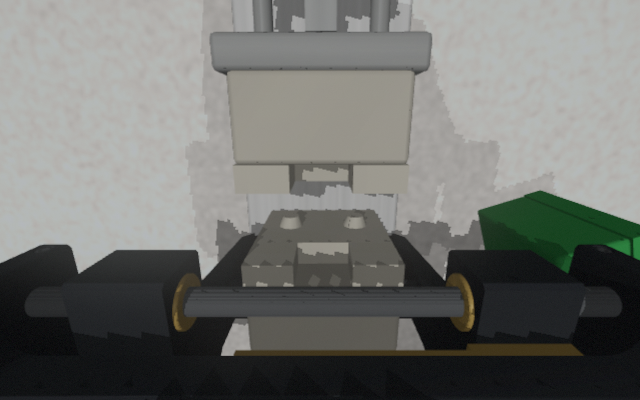

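Emit:
{"api": "apply_moves", "payload": {"plan": [{"dp": [1,-0.2,0.3],"rotation": [0,0.2,0],"fingers": 50},{"dp": [3,-0.6,0.8],"rotation": [0,0.48,0],"fingers": 50},{"dp": [5,-0.6,1.5],"rotation": [0,0.48,0],"fingers": 50},{"dp": [7,-0.6,2],"rotation": [0,0.48,0],"fingers": 50},{"dp": [9,-0.6,2.5],"rotation": [0,0.48,0],"fingers": 50},{"dp": [10,-0.6,2.8],"rotation": [0,0.48,0],"fingers": 50},{"dp": [10,-0.6,3],"rotation": [0,0.48,0],"fingers": 50},{"dp": [10,-0.6,3.2],"rotation": [0,0.48,0],"fingers": 50},{"dp": [10,-0.6,3.2],"rotation": [0,0.48,0],"fingers": 50},{"dp": [10,-0.6,3.2],"rotation": [0,0.48,0],"fingers": 50}]}}

```text
clock: 9.03
position: [485.1, -17.6, 24.5]
tool_rot: [[0.984, 0.179, 0.001], [0.179, -0.984, 0.002], [0.002, -0.002, -1.0]]
wrist_force: [-0.5, 1.7, 3.7]
opening: 0.679
gripper_force: 30.0
```

```bash
cat > st.py <<'E'
from h import *
r=[]
for _ in range(4):
    get_image('wrist'); s=sense(); r.append(np.r_[s['position'],s['wrist_force'],s['tool_rot'][:2,2]*1000,np.degrees(np.arctan2(s['tool_rot'][1,0],s['tool_rot'][0,0]))])
r=np.mean(r,0);print(s['clock'],np.round(r,2),s['moment']);u=np.array([.9839,.1788]);v=np.array([-.1788,.9839])
print('seam gap',509.4-(u@r[:2]+20),'lat',v@r[:2])
E
python3 st.py
```

```text
9.2333 [ 4.8512e+02 -1.7540e+01  2.4510e+01  2.4000e-01  1.1800e+00  5.2700e+00
  1.1100e+00  2.2000e+00  1.0290e+01] [-0.02606557  0.07168631  0.05099924]
seam gap 15.229867610275562 lat -103.99780108953956
```

Standing on the bed with light contact and centred. I'll ease off slightly and advance the keys into the hollows.

Emit:
{"api": "apply_moves", "payload": {"plan": [{"dp": [1,0,-0.1],"rotation": [0,0,0],"fingers": 50},{"dp": [3,0,-0.2],"rotation": [0,0,0],"fingers": 50},{"dp": [5,0,-0.2],"rotation": [0,0,0],"fingers": 50},{"dp": [7,0,-0.2],"rotation": [0,0,0],"fingers": 50},{"dp": [9,0,-0.2],"rotation": [0,0,0],"fingers": 50},{"dp": [11,0,-0.2],"rotation": [0,0,0],"fingers": 50},{"dp": [12,0,-0.2],"rotation": [0,0,0],"fingers": 50},{"dp": [13,0,-0.2],"rotation": [0,0,0],"fingers": 50},{"dp": [13.5,0,-0.2],"rotation": [0,0,0],"fingers": 50},{"dp": [13.5,0,-0.2],"rotation": [0,0,0],"fingers": 50}]}}

```text
clock: 10.07
position: [494.6, -15.9, 24.6]
tool_rot: [[0.984, 0.177, -0.005], [0.177, -0.984, 0.002], [-0.005, -0.003, -1.0]]
wrist_force: [-6.1, -1.1, 9.5]
opening: 0.676
gripper_force: 30.0
```

```bash
python3 st.py;python3 meas.py w5
```

```text
10.2667 [494.59 -15.89  24.57  -6.12  -0.54   9.5   -5.1    2.08  10.18] [-0.36712512  1.35745981 -0.1121197 ]
seam gap 5.619086077617283 lat -104.070694468741
10.37 [494.6 -15.9  24.6] [-5.7 -1.1 10. ] tilt [-0.005   0.0021] yaw 10.18245445351005 0.6770414487286796
58 [ 247  244  152   36 1336] (array([508.3, -12.3]), array([11.8, 60.2]), 10.5) 64.4 [75. 81. 83.]
72 [  231   135   182   115 18260] (array([539.3,  -6.6]), array([40.6, 60.6]), 10.3) 75.9 [135. 144. 147.]
72 [ 241  259  164   28 2897] (array([508.6, -12.3]), array([11.6, 60.4]), 10.5) 75.8 [86. 93. 95.]
72 [ 247  317  152   33 4900] (array([483.8, -16.8]), array([17.9, 60.4]), 11.0) 76.1 [82. 88. 91.]
82 [    0   245   640   130 59914] (array([505.8, -13. ]), array([ 48. , 172.2]), 10.2) 108.4 [34. 34. 34.]
5 [ 230    0   27   98 1986] (array([589.4,  43. ]), array([44.7, 11.2]), 10.6) 9.9 [160. 161. 160.]
5 [ 272    0   34   98 2995] (array([593.5,  20.1]), array([44.7, 16. ]), 10.3) 9.9 [116. 116. 116.]
5 [ 337    0   35   97 3090] (array([599.5, -11.5]), array([44.4, 16.6]), 10.2) 9.9 [116. 116. 116.]
5 [ 387    0   27   97 2033] (array([603.6, -34.8]), array([44.2, 11.5]), 10.4) 9.9 [147. 147. 147.]
5 [479 225  77  25 724] (array([ 515.9, -128.4]), array([ 3.8, 40.2]), 31.0) 10.7 [35. 61. 29.]
```

View pics/w5.png

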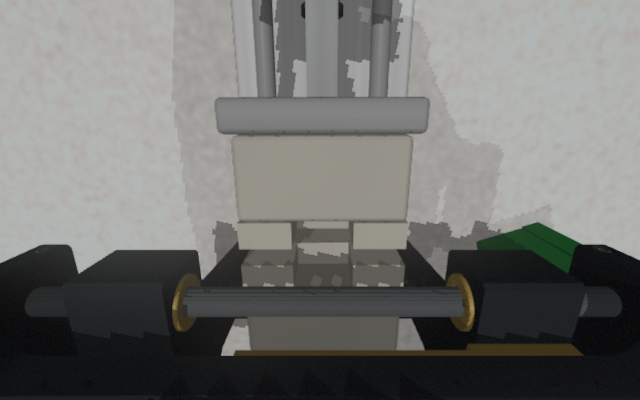

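The keys are just at the face (gap ≈5.6 mm) and the carriage hasn't moved. The force pattern (6 N back, 13 N normal) looks like bed drag, so I'll unload the bed.

Emit:
{"api": "apply_moves", "payload": {"plan": [{"dp": [0,0,-0.3],"rotation": [0,0,0],"fingers": 50},{"dp": [0,0,-0.6],"rotation": [0,0,0],"fingers": 50},{"dp": [0,0,-0.8],"rotation": [0,0,0],"fingers": 50},{"dp": [0,0,-0.8],"rotation": [0,0,0],"fingers": 50},{"dp": [0,0,-0.8],"rotation": [0,0,0],"fingers": 50},{"dp": [0,0,-0.8],"rotation": [0,0,0],"fingers": 50},{"dp": [0,0,-0.8],"rotation": [0,0,0],"fingers": 50},{"dp": [0,0,-0.8],"rotation": [0,0,0],"fingers": 50},{"dp": [0,0,-0.8],"rotation": [0,0,0],"fingers": 50},{"dp": [0,0,-0.8],"rotation": [0,0,0],"fingers": 50}]}}

```text
clock: 11.2
position: [498.1, -15.2, 25.2]
tool_rot: [[0.984, 0.178, 0.0], [0.178, -0.984, 0.002], [0.001, -0.002, -1.0]]
wrist_force: [0.4, 0.1, -2.5]
opening: 0.676
gripper_force: 30.0
```

```bash
python3 st.py
```

```text
11.4 [ 4.9805e+02 -1.5230e+01  2.5210e+01 -1.2000e-01  3.2000e-01 -3.1500e+00
  2.7000e-01  2.0300e+00  1.0280e+01] [0.04299074 0.15200704 0.02233004]
seam gap 2.091059206462262 lat -104.04006391290181
```

The block is free: keys 3 mm into the hollows, no side force, so it was bed drag. Now lower it lightly and start pushing.

Emit:
{"api": "apply_moves", "payload": {"plan": [{"dp": [1,0,0.1],"rotation": [0,0,0],"fingers": 50},{"dp": [2,0,0.2],"rotation": [0,0,0],"fingers": 50},{"dp": [3,0,0.2],"rotation": [0,0.05,0],"fingers": 50},{"dp": [4,0,0.2],"rotation": [0,0.1,0],"fingers": 50},{"dp": [5,0,0.2],"rotation": [0,0.15,0],"fingers": 50},{"dp": [6,0,0.2],"rotation": [0,0.2,0],"fingers": 50},{"dp": [7,0,0.2],"rotation": [0,0.2,0],"fingers": 50},{"dp": [8,0,0.2],"rotation": [0,0.2,0],"fingers": 50},{"dp": [9,0,0.2],"rotation": [0,0.2,0],"fingers": 50},{"dp": [9,0,0.2],"rotation": [0,0.2,0],"fingers": 50}]}}

```text
clock: 12.23
position: [505.9, -13.7, 24.9]
tool_rot: [[0.984, 0.178, 0.002], [0.178, -0.984, 0.003], [0.002, -0.002, -1.0]]
wrist_force: [-4.9, -1.2, -0.7]
opening: 0.675
gripper_force: 30.0
```

```bash
python3 st.py; python3 meas.py w6 | grep -v "^5 "
```

```text
12.4333 [505.92 -13.76  24.91  -4.94  -0.55  -1.01   2.02   2.66  10.26] [-0.29639862  1.23832308 -0.16929697]
seam gap -5.915526882084464 lat -103.99454076120381
12.53 [505.9 -13.8  24.9] [-5.3 -0.3 -1. ] tilt [0.002  0.0027] yaw 10.251874332417817 0.6791899894285675
58 [ 236    0   81   22 1680] (array([606.2,  20.9]), array([ 6.2, 26.3]), 10.2) 63.7 [149. 155. 155.]
58 [ 327    0   81   22 1628] (array([611.6,  -8.5]), array([ 6.1, 26.5]), 10.5) 63.8 [156. 160. 158.]
58 [294 237  57  42 809] (array([522.4,  -9.5]), array([18.2, 22.4]), 9.8) 63.2 [68. 73. 75.]
72 [  234   153   177   134 19681] (array([538.9,  -6.5]), array([51.2, 60.6]), 10.5) 75.9 [127. 136. 139.]
72 [ 247  317  152   33 4896] (array([495. , -14.6]), array([17.4, 60.1]), 10.2) 76.3 [81. 87. 89.]
82 [    0   245   640   127 58606] (array([517.1, -10.6]), array([ 47.1, 171.9]), 10.3) 108.4 [34. 34. 34.]
```

Emit:
{"api": "apply_moves", "payload": {"plan": [{"dp": [1,0,0],"rotation": [-0.05,0,0],"fingers": 50},{"dp": [2,0,0.1],"rotation": [-0.1,0,0],"fingers": 50},{"dp": [3,0,0.1],"rotation": [-0.15,0,0],"fingers": 50},{"dp": [4,0,0.2],"rotation": [-0.15,0,0],"fingers": 50},{"dp": [5,0,0.2],"rotation": [-0.15,0,0],"fingers": 50},{"dp": [6,0,0.2],"rotation": [-0.15,0,0],"fingers": 50},{"dp": [7,0,0.2],"rotation": [-0.15,0,0],"fingers": 50},{"dp": [8,0,0.2],"rotation": [-0.15,0,0],"fingers": 50},{"dp": [9,0,0.2],"rotation": [-0.15,0,0],"fingers": 50},{"dp": [9,0,0.2],"rotation": [-0.15,0,0],"fingers": 50}]}}

```text
clock: 13.37
position: [512.1, -12.6, 24.7]
tool_rot: [[0.984, 0.177, -0.002], [0.177, -0.984, 0.0], [-0.002, -0.001, -1.0]]
wrist_force: [-10.5, -1.6, 2.5]
opening: 0.679
gripper_force: 30.0
```

```bash
python3 st.py; python3 meas.py w7 | grep -v "^5 "
python3 - <<'E'
from h import *
im,d=get_image('scene');a=cv2.resize(im[160:270,270:370],None,fx=6,fy=5,interpolation=cv2.INTER_CUBIC);cv2.imwrite('pics/s7.png',a)
E
```

```text
13.5667 [ 5.120e+02 -1.260e+01  2.464e+01 -1.043e+01 -1.880e+00  2.390e+00
 -2.000e+00  2.100e-01  1.018e+01] [-0.45774954  1.85405077 -0.23663024]
seam gap -12.104773110834799 lat -103.94680242913525
13.67 [512.  -12.6  24.7] [-10.4  -2.3   3. ] tilt [-0.002   0.0003] yaw 10.175413629581502 0.6821689831813831
58 [ 236    0   81   42 3062] (array([609.4,  21.5]), array([12.2, 26.2]), 9.9) 63.8 [163. 168. 167.]
58 [ 327    0   82   42 3053] (array([614.7,  -7.9]), array([12.1, 26.4]), 9.7) 63.8 [161. 165. 164.]
58 [294 238  57  42 800] (array([528.3,  -8.4]), array([17.6, 22.3]), 10.2) 63.4 [68. 74. 75.]
72 [  233   154   179   133 19628] (array([545.1,  -5.4]), array([51. , 60.8]), 10.3) 75.9 [128. 137. 139.]
72 [ 247  317  152   33 4898] (array([501.3, -13.3]), array([17.6, 60.3]), 10.6) 76.0 [81. 88. 90.]
82 [    0   245   640   129 59599] (array([522.8,  -9. ]), array([ 48.3, 172. ]), 10.1) 108.4 [33. 34. 34.]
```

View pics/w7.png

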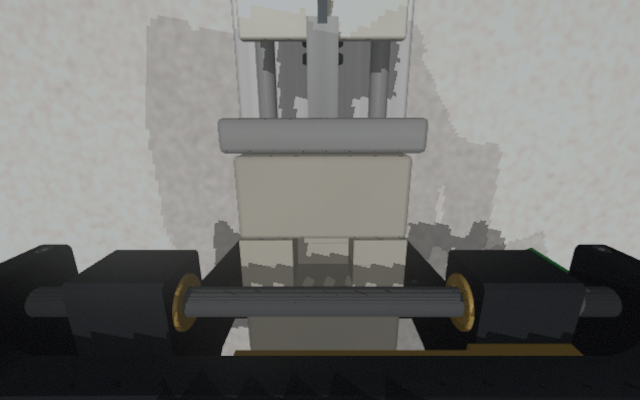

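View pics/s7.png

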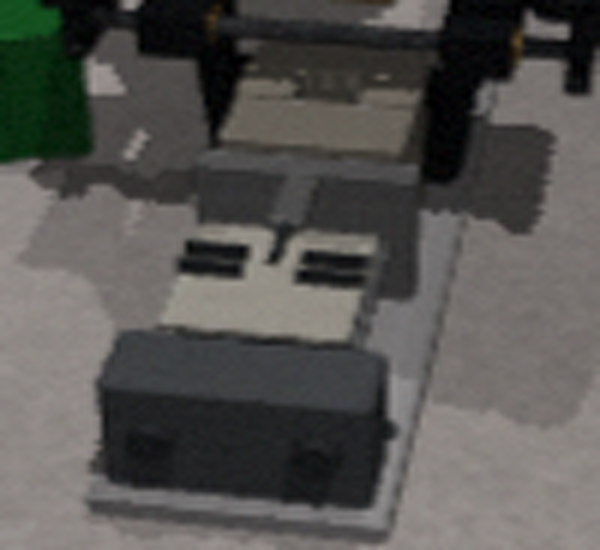

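The seam line is closed in the wrist view, thin and dark at row 238. The scene view shows the pointer tip (275,262) between the bar pairs at rows ~253 and ~271. The carriage is about 11 mm, so I'll add a small trim towards mid-window and then hold.

Emit:
{"api": "apply_moves", "payload": {"plan": [{"dp": [0.3,0,0],"rotation": [0,0.05,0],"fingers": 50},{"dp": [0.7,0,-0.1],"rotation": [0,0.1,0],"fingers": 50},{"dp": [1.1,0,-0.1],"rotation": [0,0.15,0],"fingers": 50},{"dp": [1.5,0,-0.1],"rotation": [0,0.15,0],"fingers": 50},{"dp": [1.5,0,-0.1],"rotation": [0,0.15,0],"fingers": 50},{"dp": [1.5,0,-0.1],"rotation": [0,0.15,0],"fingers": 50},{"dp": [1.5,0,-0.1],"rotation": [0,0.15,0],"fingers": 50},{"dp": [1.5,0,-0.1],"rotation": [0,0.15,0],"fingers": 50},{"dp": [1.5,0,-0.1],"rotation": [0,0.15,0],"fingers": 50},{"dp": [1.5,0,-0.1],"rotation": [0,0.15,0],"fingers": 50}]}}

```text
clock: 14.55
position: [512.7, -12.5, 24.6]
tool_rot: [[0.984, 0.176, -0.001], [0.176, -0.984, 0.001], [-0.001, -0.001, -1.0]]
wrist_force: [-11.4, -1.8, 2.1]
opening: 0.676
gripper_force: 30.0
```

```bash
python3 st.py; python3 meas.py w8 | grep -v "^5 "
python3 - <<'E'
from h import *
f=np.load('w.npz');P=f['P'];u=np.array([.9839,.1788])
for c in(265,380):
    print(c,[(r,round(float(P[r,c,:2]@u),1),round(float(P[r,c,2]),1)) for r in range(232,262,3)])
E
```

```text
14.75 [512.67 -12.46  24.64 -11.36  -1.53   3.    -0.8    0.72  10.16] [-0.58801011  2.22745397 -0.24383432]
seam gap -12.786585001050412 lat -103.9265812505246
14.85 [512.7 -12.5  24.7] [-11.5  -2.2   2.3] tilt [-0.0008  0.0007] yaw 10.158695989076511 0.6766182455218912
58 [ 236    0   81   44 3187] (array([609.8,  21.6]), array([12.9, 26.5]), 10.7) 63.9 [164. 169. 168.]
58 [ 327    0   81   44 3194] (array([615. ,  -7.9]), array([12.9, 26.4]), 10.5) 63.9 [162. 166. 164.]
58 [294 238  57  42 806] (array([528.8,  -8.3]), array([17.4, 22.3]), 9.4) 63.3 [68. 73. 75.]
72 [  233   154   179   133 19635] (array([545.7,  -5.3]), array([51.1, 60.7]), 10.2) 75.9 [128. 137. 139.]
72 [ 247  317  152   33 4908] (array([501.9, -13.2]), array([17. , 60.1]), 10.3) 76.0 [81. 88. 90.]
82 [    0   245   640   129 59414] (array([523.9,  -9.5]), array([ 47.4, 172.3]), 10.2) 108.4 [33. 34. 34.]
265 [(232, 534.5, 76.0), (235, 533.1, 75.6), (238, 531.8, 75.2), (241, 531.0, 75.9), (244, 530.2, 76.7), (247, 529.0, 76.7), (250, 527.2, 75.3), (253, 526.4, 76.3), (256, 525.2, 76.3), (259, 524.0, 76.1)]
380 [(232, 534.7, 76.7), (235, 533.1, 75.6), (238, 531.3, 74.3), (241, 530.7, 75.5), (244, 529.6, 75.6), (247, 528.5, 75.8), (250, 527.3, 75.7), (253, 526.6, 76.8), (256, 525.2, 76.3), (259, 523.9, 76.2)]
```

Run:
```python
from h import *
f=np.load('w.npz');P=f['P'];u=np.array([.9839,.1788])
for c in(258,270,282,365,377,390):
    print(c,[(r,round(float(P[r,c,:2]@u),1),round(float(P[r,c,2]),1)) for r in range(258,288,2)])
im=f['im'];cv2.imwrite('pics/c8.png',cv2.resize(im[225:300,230:420],None,fx=4,fy=4,interpolation=cv2.INTER_CUBIC))
```

```text
258 [(258, 524.2, 75.8), (260, 523.1, 75.3), (262, 522.9, 76.4), (264, 522.1, 76.3), (266, 521.2, 76.2), (268, 520.8, 77.0), (270, 519.6, 76.3), (272, 518.3, 75.4), (274, 517.7, 75.8), (276, 517.3, 76.5), (278, 516.5, 76.7), (280, 515.9, 77.0), (282, 514.5, 76.1), (284, 513.2, 75.3), (286, 512.2, 75.2)]
270 [(258, 523.7, 74.9), (260, 523.5, 76.0), (262, 522.9, 76.3), (264, 521.7, 75.7), (266, 520.7, 75.4), (268, 520.2, 75.9), (270, 519.0, 75.3), (272, 518.2, 75.3), (274, 518.7, 77.5), (276, 517.1, 76.3), (278, 516.6, 76.7), (280, 515.1, 75.7), (282, 514.7, 76.4), (284, 513.5, 75.9), (286, 513.2, 76.7)]
282 [(258, 524.6, 76.5), (260, 523.6, 76.3), (262, 522.3, 75.3), (264, 522.2, 76.6), (266, 520.8, 75.5), (268, 520.2, 76.0), (270, 520.0, 77.1), (272, 518.2, 75.2), (274, 517.6, 75.6), (276, 517.0, 76.1), (278, 516.3, 76.3), (280, 514.9, 75.4), (282, 513.8, 75.0), (284, 513.9, 76.6), (286, 512.5, 75.7)]
365 [(258, 524.2, 75.9), (260, 523.7, 76.5), (262, 523.0, 76.7), (264, 522.2, 76.7), (266, 521.1, 76.1), (268, 521.0, 77.5), (270, 519.5, 76.2), (272, 518.5, 76.0), (274, 517.6, 75.9), (276, 517.2, 76.6), (278, 515.8, 75.6), (280, 573.3, 170.5), (282, 514.8, 76.6), (284, 513.7, 76.4), (286, 512.5, 75.8)]
377 [(258, 524.2, 75.9), (260, 523.7, 76.5), (262, 522.3, 75.4), (264, 522.2, 76.8), (266, 520.8, 75.7), (268, 520.9, 77.2), (270, 519.6, 76.5), (272, 518.6, 76.1), (274, 517.5, 75.7), (276, 516.6, 75.6), (278, 516.0, 75.9), (280, 515.3, 76.1), (282, 514.7, 76.6), (284, 513.3, 75.7), (286, 512.4, 75.7)]
390 [(258, 524.2, 75.9), (260, 523.3, 75.7), (262, 522.3, 75.5), (264, 521.5, 75.5), (266, 520.9, 75.9), (268, 519.8, 75.3), (270, 518.8, 75.1), (272, 518.2, 75.5), (274, 517.3, 75.3), (276, 516.7, 75.8), (278, 516.4, 76.7), (280, 515.2, 76.0), (282, 514.2, 75.8), (284, 513.9, 76.6), (286, 512.7, 76.0)]
```

View pics/c8.png

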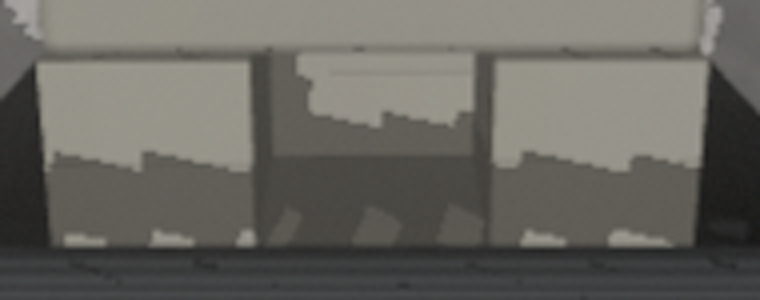

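The tops are continuous across the seam (crop row ~165), with no depth drop or sideways step. Seam shut, carriage ≈12 mm, push ≈11.5 N. Now hold.

Emit:
{"api": "apply_moves", "payload": {"plan": [{"dp": [0,0,0],"rotation": [0,0,0],"fingers": 50},{"dp": [0,0,0],"rotation": [0,0,0],"fingers": 50},{"dp": [0,0,0],"rotation": [0,0,0],"fingers": 50},{"dp": [0,0,0],"rotation": [0,0,0],"fingers": 50},{"dp": [0,0,0],"rotation": [0,0,0],"fingers": 50},{"dp": [0,0,0],"rotation": [0,0,0],"fingers": 50},{"dp": [0,0,0],"rotation": [0,0,0],"fingers": 50},{"dp": [0,0,0],"rotation": [0,0,0],"fingers": 50},{"dp": [0,0,0],"rotation": [0,0,0],"fingers": 50},{"dp": [0,0,0],"rotation": [0,0,0],"fingers": 50}]}}

```text
clock: 15.68
position: [512.7, -12.5, 24.7]
tool_rot: [[0.984, 0.176, -0.001], [0.176, -0.984, 0.001], [-0.001, -0.001, -1.0]]
wrist_force: [-11.5, -2.7, 2.6]
opening: 0.679
gripper_force: 30.0
```

Emit:
{"api": "apply_moves", "payload": {"plan": [{"dp": [0,0,0],"rotation": [0,0,0],"fingers": 50},{"dp": [0,0,0],"rotation": [0,0,0],"fingers": 50},{"dp": [0,0,0],"rotation": [0,0,0],"fingers": 50},{"dp": [0,0,0],"rotation": [0,0,0],"fingers": 50},{"dp": [0,0,0],"rotation": [0,0,0],"fingers": 50},{"dp": [0,0,0],"rotation": [0,0,0],"fingers": 50},{"dp": [0,0,0],"rotation": [0,0,0],"fingers": 50},{"dp": [0,0,0],"rotation": [0,0,0],"fingers": 50},{"dp": [0,0,0],"rotation": [0,0,0],"fingers": 50},{"dp": [0,0,0],"rotation": [0,0,0],"fingers": 50}]}}

```text
clock: 16.52
position: [512.7, -12.5, 24.6]
tool_rot: [[0.984, 0.176, -0.001], [0.176, -0.984, 0.001], [-0.001, -0.001, -1.0]]
wrist_force: [-11.4, -2.0, 2.9]
opening: 0.681
gripper_force: 30.0
```

Emit:
{"api": "apply_moves", "payload": {"plan": [{"dp": [0,0,0],"rotation": [0,0,0],"fingers": 50},{"dp": [0,0,0],"rotation": [0,0,0],"fingers": 50},{"dp": [0,0,0],"rotation": [0,0,0],"fingers": 50},{"dp": [0,0,0],"rotation": [0,0,0],"fingers": 50},{"dp": [0,0,0],"rotation": [0,0,0],"fingers": 50},{"dp": [0,0,0],"rotation": [0,0,0],"fingers": 50},{"dp": [0,0,0],"rotation": [0,0,0],"fingers": 50},{"dp": [0,0,0],"rotation": [0,0,0],"fingers": 50},{"dp": [0,0,0],"rotation": [0,0,0],"fingers": 50},{"dp": [0,0,0],"rotation": [0,0,0],"fingers": 50}]}}

```text
clock: 17.35
position: [512.7, -12.5, 24.6]
tool_rot: [[0.984, 0.176, -0.001], [0.176, -0.984, 0.001], [-0.001, -0.001, -1.0]]
wrist_force: [-11.9, -1.9, 2.9]
opening: 0.673
gripper_force: 30.0
```

```bash
python3 st.py; python3 -c "
from bench import *
print(close_job())"
```

```text
17.55 [512.68 -12.46  24.64 -11.67  -2.11   2.97  -0.78   0.72  10.16] [-0.56050217  2.21759331 -0.27982335]
seam gap -12.798014073936315 lat -103.93156829411106
the job is handed in; nothing more can be done
None
```

Job handed in at 17.6 s: the front half stands on the bed with its keys in the hollows and the seam shut, the pointer is between the two pairs of bars (carriage about 12 mm), and the arm still holds a steady push of about 12 N after more than two seconds.

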